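Clear the way, unclip the pencil torch, put things back

TASK

Move the steel tin and the red clicker out of the way into the dark side tray, then pull the pencil torch forward out of its spring clips and lay it in the raised middle slot of the bamboo organizer, centred along the slot. Only after that, put the tin back on the middle of the cork coaster and the clicker back on the middle of the blue square mat. Keep the tin and the clicker upright all the time, and do not shift the two remotes that lie in the organizer.

Things in the scene. Friction and masses are not known exactly. Their poses are not given: they have to be found in the camera images.
- tin: Loose round steel tin with a closed hinged lid (lid, hinge and clasp are only looks), 58 mm diameter, 40 mm tall, about 120 g. Origin: centre of its underside, z up. At the start it stands on the cork coaster.
- clicker: Loose red plastic fidget clicker: a block 42 x 42 mm and 34 mm tall with three small round caps on top (4 mm more, looks only), about 60 g. Origin: centre of its underside; x and y are square to its sides, z up. At the start it stands on the blue mat.
- torch: Loose pencil torch, 164 mm long, about 70 g: round aluminium barrel, 18 mm diameter, a yellow band 50 mm long about the middle, a black head 22 mm in diameter, 20 mm long at its +y end. Origin: on its axis at mid-length; y along its length. At the start level in the two clips, along the stand's y. It may lie in the organizer either way round.
- clip: Fixed dark steel clip stand, 130 mm wide (y). Two 10 mm wide C-shaped spring clips at y -42 and +42 mm (54 mm high) hold the torch along y, axis 32 mm above the origin; between them it is free for fingers, over a 4 mm base plate. They open to -x (front): pull the torch level that way; it resists up to 8 N, snaps free within about 12 mm; lift after 45 mm. Origin: underside, below the torch's middle.
- coaster: Fixed round cork coaster, 84 mm diameter, 5 mm thick: the tin's place. Origin: centre of its underside; top 5 mm above it. It lies 48 mm in front of the clipped torch's axis, 52 mm to the left or right of the clip stand's middle.
- mat: Fixed square blue mat, 80 x 80 mm, 5 mm thick: the clicker's place. Origin: centre of its underside; top 5 mm above it. It lies beside the coaster, 104 mm from it between centres.
- tray: Fixed dark wooden side tray, the parking place, 208 mm (x) by 128 mm (y) outside, walls 4 mm thick and 10 mm high, inner floor 4 mm above its underside. Origin: centre of its underside; x along its long side. The tin and the clicker fit side by side along x, for instance at x = -52 and +52 mm.
- organizer: Fixed bamboo organizer, 212 mm (x) by 110 mm (y), three slots along y. Low outer slots (x -71, +71 mm) hold the remotes. The raised middle slot is two V rests at y -38 and +38 mm, 8 mm thick, open between for fingers; the V is 40 mm wide at its top, 55 mm high. The torch lies there along y, its axis at x = 0, 48 mm above the origin. Origin: centre of its underside.
- remote_black: Loose black projector remote with grey keys, 38 mm (x) by 150 mm (y), 18 mm thick, in one of the organizer's outer slots; its top is 24 mm above the organizer's underside. Leave it alone. Origin: centre of its underside.
- remote_white: Loose white remote with grey keys, same size, in the other outer slot. Leave it alone. Origin: centre of its underside.
Mind the look-alikes: they are no part of the job. Several things look just like the tin: the one meant starts nearest to the robot's base.

How it is judged:
On the way, in this order (a step that is already met when the one before it is completed fails the run):
1. the tin and the clicker both stand released in the side tray while the torch is still in its clips (x of tin in the frame of tray between -0.08 and 0.08 m and y of tin in the frame of tray between -0.042 and 0.042 m and z of each of tin, clicker in the frame of tray below 0.009 m and angle between each of tin, clicker's own z axis and vertical below 0.1 rad and linear speed of each of tin, clicker below 0.02 m/s and angular speed of each of tin, clicker below 0.3 rad/s and contact force between the fingers and tin below 0.2 N and x of clicker in the frame of tray between -0.08 and 0.08 m and y of clicker in the frame of tray between -0.042 and 0.042 m and contact force between the fingers and clicker below 0.2 N and x of torch in the frame of clip between -0.006 and 0.006 m and z of torch in the frame of clip between 0.026 and 0.038 m), for 0.2 s.
2. the torch lies released in the organizer's middle slot while the tin and the clicker still stand in the side tray (x of torch in the frame of organizer between -0.008 and 0.008 m and y of torch in the frame of organizer between -0.015 and 0.015 m and z of torch in the frame of organizer between 0.04 and 0.056 m and angle between the y axis of torch and the y axis of organizer, either way round below 0.15 rad and linear speed of each of torch, tin, clicker below 0.02 m/s and angular speed of each of torch, tin, clicker below 0.3 rad/s and contact force between the fingers and torch below 0.2 N and x of tin in the frame of tray between -0.08 and 0.08 m and y of tin in the frame of tray between -0.042 and 0.042 m and z of each of tin, clicker in the frame of tray below 0.009 m and angle between each of tin, clicker's own z axis and vertical below 0.1 rad and contact force between the fingers and tin below 0.2 N and x of clicker in the frame of tray between -0.08 and 0.08 m and y of clicker in the frame of tray between -0.042 and 0.042 m and contact force between the fingers and clicker below 0.2 N), for 0.2 s.
At the end, for the whole second after the job is handed in: The torch lies at rest in the organizer's middle slot, centred along it within 15 mm; the tin stands upright on the cork coaster and the clicker upright on the blue mat, each within 14 mm of the centre; all released and at rest (x of torch in the frame of organizer between -0.008 and 0.008 m and y of torch in the frame of organizer between -0.015 and 0.015 m and z of torch in the frame of organizer between 0.04 and 0.056 m and angle between the y axis of torch and the y axis of organizer, either way round below 0.15 rad and linear speed of each of torch, tin, clicker below 0.02 m/s and angular speed of each of torch, tin, clicker below 0.3 rad/s and contact force between the fingers and torch below 0.2 N and horizontal distance between tin and coaster below 0.014 m and z of tin in the frame of coaster between 0.002 and 0.009 m and angle between each of tin, clicker's own z axis and vertical below 0.1 rad and contact force between the fingers and tin below 0.2 N and horizontal distance between clicker and mat below 0.014 m and z of clicker in the frame of mat between 0.002 and 0.009 m and contact force between the fingers and clicker below 0.2 N); the robot touches nothing.
It fails at once if a remote is shifted by more than 15 mm (distance of any of remote_black, remote_white from where it was at the start of the episode above 0.015 m).
It fails at once if the tin or the clicker is tipped by more than about 35 degrees (angle between any of tin, clicker's own z axis and vertical above 0.6 rad).
It also fails if it takes over 134 s, if anything falls off the work surface, if the arm or the gripper's body presses on something with over 40 N, if the wrist force passes 120 N, or if a joint passes its speed limit or range.

ROBOT

A 6-joint arm with a two-finger parallel gripper is mounted at the origin on the work surface. World frame = base frame: x ahead of the robot, y to its left, z up, the work surface at z = 0. Lengths are in m, angles in rad, forces in N, time in s.
With the tool pointing down it reaches from about 0.3 to 0.825 m from the base axis. Payload 5.4 kg.
Tool frame: the origin (TCP) lies on the centre line of the jaws, within the pads' length; the fingertips stand r.tcp_to_tips ahead of it and the grasp point (between the pads) lies 2 mm behind it (r.tcp_to_tips is the distance from the TCP to the fingertips, in m); z points along the fingers, y is the direction in which the jaws open and shut (so a half turn about z gives the same grasp; the last joint's range is limited). The gripper opens to 92 mm and grips with 3 to 60 N. Pads are 20 mm wide; open, the fingers measure 128 mm over their backs; the gripper's body (75 mm by 189 mm) begins 69 mm behind the grasp point.
Start: joints at [-0.21, 0.158, 1.597, -0, 1.386, -0.21], TCP at [0.575, -0, 0.232] pointing down, gripper open.
Joint ranges: [-2.91, 2.91], [-0.94, 2.29], [0.18, 2.7], [-1.29, 4.43], [0.17, 2.64], [-3, 3]. Speed limits (rad/s): [2.57, 2.57, 3.14, 3.14, 3.14, 3.14].

INTERFACE

Orientations are given as [roll, pitch, yaw] about the fixed x, y, z axes, in that order (R = Rz(yaw) Ry(pitch) Rx(roll)).
In Python, from rig import r gives the robot as it stands.
- The arm moves only by the tool carry_out, never from a script. Its arguments are lists of equal length, an entry for each row: "gripper": the closure, from 0 (fully open) to 1 (shut); "delta_pos": the shift along the tool's x, y, z in cm, a list of three; "yaw": the turn about the tool's z in rad. In form: {"gripper": [gripper, ...], "delta_pos": [[x, y, z], ...], "yaw": [yaw, ...]}. A call has 1 to 12 rows; each row is the pose to reach, as a shift and turn from the pose measured when the call began, along the tool's axes at that moment; what a row does not reach only later rows make up. A row lasts 1/8 s, in which the tool goes at most 62.5 mm and 10.7 degrees, less where a joint would pass 70% of its speed; a pose out of reach is approached as far as the arm can. A call with a gripper value outside its range is refused whole. The fingers move at their own pace and stop on an object; the grip force is fixed at half the most. Time passes only in rows, so rows that repeat a pose let the fingers close. It gives the time, the measured TCP pose, the force and the opening at its end, in the units of the state.
- r.sense(): the state, without advancing time (a new reading comes with each control period).
- r.read_camera(name): name is "scene" or "side" or "wrist"; returns a dict with "img" (400x640x3 uint8, blue, green, red), "z_map" (400x640 float32, m along the optical axis (not along the pixel's ray), 0 where there is no reading), "fx", "fy", "cx", "cy" (pixels), "dist_coeffs" ([k1, k2, p1, p2, k3] as OpenCV has them; the pictures are not rectified), "world_to_cam" (4x4, takes a point from world to camera coordinates); the wrist camera has in their place "mount" (4x4, takes a point from camera to tool coordinates, whose origin is the TCP and whose axes are the flange's). Camera axes: x right, y down, z forward; pixel columns grow to the right and rows downward; lengths in m; the calibration is good to about 2 mm. A picture is of the moment at which its call begins: read the wrist's pose just before it.
- r.close_job(): hands the job in, once; it reports no verdict.
The state is a dict: "time_s": time; "q": joint angles; "qd": joint speeds; "tau": joint torques, N m; "tcp_pos": TCP position; "orientation": TCP orientation; "ft_force": force on the tool from outside, world axes, zero at the start; "wrist_torque": the same for the moment, N m; "grip_width": opening from 0.0 (shut) to 1.0 (fully open).
Only numpy, scipy, OpenCV 4.12 (cv2) and the standard library are available. Lean on these libraries where they do the work, as an engineer would, in place of code of your own. Each camera call takes 0.05 s, during which the arm holds its last target.

## Working session

There is one attempt and no reset: what is moved stays moved. The work goes in short steps, Python scripts to look and compute and a tool call to move; the robot and the scene stay as the last step left them, time stands still between calls to the robot, and variables do not carry over. Pictures are saved under pics/ and viewed, and the job is handed in when it is done.

Besides the shell and the picture viewer there is one more tool, called after "Call:" as name([rows], argument=value, ...), one row to a line, values as JSON. carry_out: Moves the arm, as the interface text tells. Its arguments: {"type":"object","properties":{"gripper":{"type":"array"},"delta_pos":{"type":"array"},"yaw":{"type":"array"}},"required":["gripper","delta_pos","yaw"]}

```bash
mkdir -p pics; ls; cat > h.py <<'E'
import numpy as np, cv2
from rig import r
def snap(n,f):
    c=r.read_camera(n); cv2.imwrite('pics/'+f,c['img']); 
    import pickle; pickle.dump(c,open(f'{f}.pkl','wb')); return c
E
python3 - <<'E'
from h import *
s=r.sense(); print({k:np.round(v,3).tolist() for k,v in s.items()}, r.tcp_to_tips)
snap('scene','sc0.png');snap('side','si0.png');snap('wrist','wr0.png')
E
```

```text
pics
{'time_s': 0.0, 'q': [-0.21, 0.159, 1.598, -0.0, 1.386, -0.21], 'qd': [-0.001, 0.0, 0.0, 0.002, 0.002, -0.001], 'tau': [0.0, -38.557, -32.21, 0.07, 0.038, -0.0], 'tcp_pos': [0.574, 0.0, 0.231], 'orientation': [-3.14, -0.0, 1.571], 'ft_force': [1.109, -0.776, 0.208], 'wrist_torque': [0.037, 0.021, 0.01], 'grip_width': 1.003} 0.017
```

View pics/sc0.png

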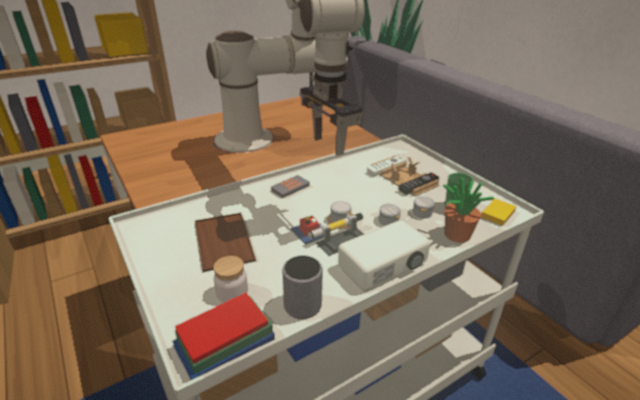

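View pics/si0.png

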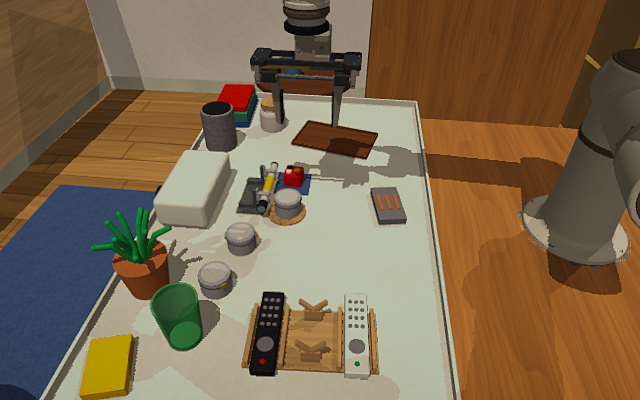

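View pics/wr0.png

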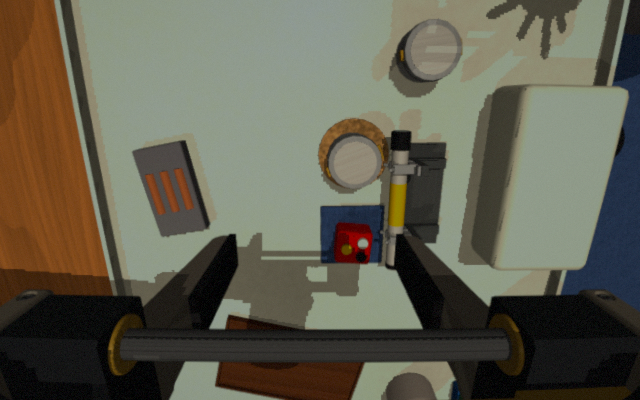

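```bash
cat >> h.py <<'E'
import pickle
from scipy.spatial.transform import Rotation as Ro
def load(f): return pickle.load(open(f'{f}.pkl','rb'))
def T_cw(c,s=None):
    if 'world_to_cam' in c: return np.linalg.inv(c['world_to_cam'])
    T=np.eye(4);T[:3,:3]=Ro.from_euler('xyz',s['orientation']).as_matrix();T[:3,3]=s['tcp_pos']
    return T@c['mount']
def rays(c,uv,s=None):
    K=np.array([[c['fx'],0,c['cx']],[0,c['fy'],c['cy']],[0,0,1.]])
    p=cv2.undistortPoints(np.array(uv,float).reshape(-1,1,2),K,np.array(c['dist_coeffs'],float)).reshape(-1,2)
    T=T_cw(c,s); d=np.c_[p,np.ones(len(p))]
    return T[:3,3], d@T[:3,:3].T
def plane(c,uv,z,s=None):
    o,d=rays(c,uv,s); return o+d*((z-o[2])/d[:,2])[:,None]
def deep(c,uv,s=None):
    o,d=rays(c,uv,s); uv=np.array(uv).astype(int).reshape(-1,2); return o+d*c['z_map'][uv[:,1],uv[:,0]][:,None]
def cloud(c,s=None):
    u,v=np.meshgrid(np.arange(640),np.arange(400)); return deep(c,np.c_[u.ravel(),v.ravel()],s).reshape(400,640,3)
E
python3 - <<'E'
from h import *
s=r.sense()
c=load('si0.png');w=load('wr0.png')
print('side table',deep(c,[[340,250],[240,120],[400,120],[200,330]]).round(3).tolist())
print('wrist table',deep(w,[[250,100],[450,260],[250,200]],s).round(3).tolist())
print('tin tops side',deep(c,[[288,197],[240,231],[215,273]]).round(3).tolist())
print('tin wr',deep(w,[[355,162],[436,50]],s).round(3).tolist())
a=cv2.resize(c['img'][140:260,200:360],None,fx=4,fy=4,interpolation=3)
b=cv2.resize(w['img'][100:290,220:460],None,fx=3,fy=3,interpolation=3)
cv2.imwrite('pics/a.png',a);cv2.imwrite('pics/b.png',b)
cv2.imwrite('pics/c.png',cv2.resize(c['img'][270:390,230:390],None,fx=4,fy=4,interpolation=3))
E
```

```text
side table [[0.494, 0.12, 0.002], [0.805, -0.328, 0.026], [0.354, -0.425, 0.003], [0.704, 0.347, 0.026]]
wrist table [[0.498, 0.083, 0.001], [0.753, -0.12, 0.001], [0.492, -0.036, 0.002]]
tin tops side [[0.613, 0.02, 0.046], [0.69, 0.13, 0.041], [0.708, 0.24, 0.042]]
tin wr [[0.616, 0.02, 0.047], [0.693, 0.132, 0.042]]
```

View pics/a.png

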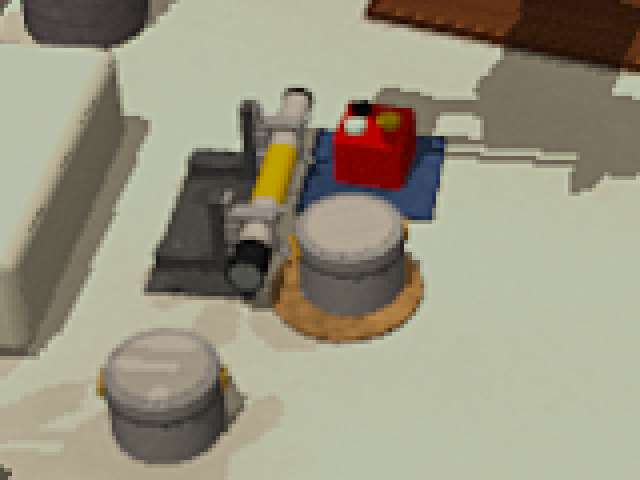

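View pics/b.png

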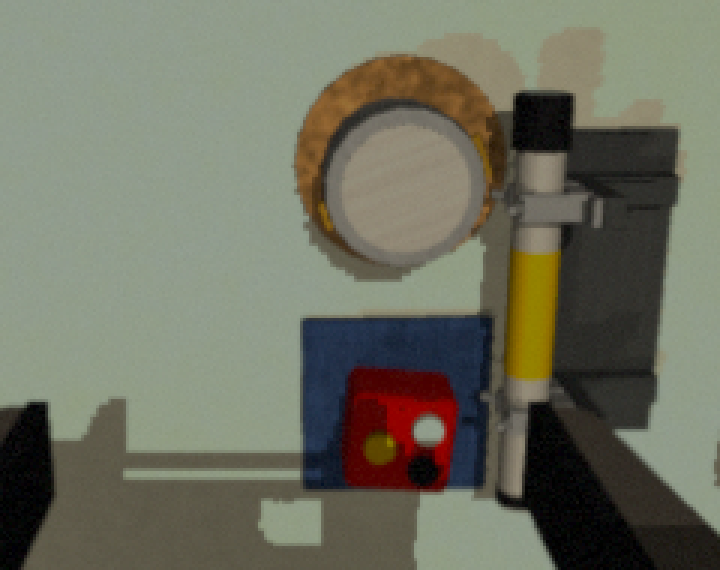

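View pics/c.png

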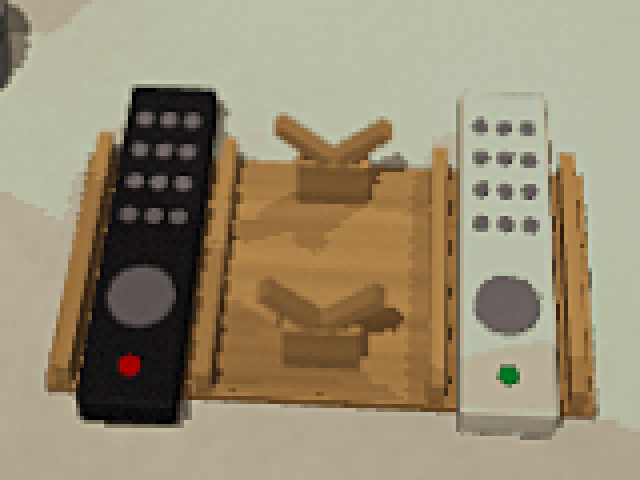

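```bash
cat > m.py <<'E'
from h import *
s=r.sense()
def big(m):
    n,l,st,_=cv2.connectedComponentsWithStats(m.astype(np.uint8)); k=1+np.argmax(st[1:,4]); return (l==k).astype(np.uint8)
def cont(m): return max(cv2.findContours(m,0,1)[0],key=cv2.contourArea).reshape(-1,2)
for n,f in (('side','si0.png'),('wrist','wr0.png')):
    c=load(f); P=cloud(c,s); hsv=cv2.cvtColor(c['img'],cv2.COLOR_BGR2HSV); H,S,V=[hsv[...,i].astype(int) for i in range(3)]
    X,Y,Z=P[...,0],P[...,1],P[...,2]; ok=c['z_map']>0
    reg=ok&(abs(X-.62)<.15)&(abs(Y+.03)<.15)
    mat=big(reg&(H>95)&(H<130)&(S>90)&(Z<.02)); k=cont(mat)
    w=plane(c,k,.005,s)[:,:2]; print(n,'mat rect',cv2.minAreaRect(w.astype(np.float32)))
    cork=big(reg&(H>8)&(H<25)&(S>90)&(V>60)&(Z<.02)); k=cont(cork); w=plane(c,k,.005,s)[:,:2]
    print('cork minEncl',cv2.minEnclosingCircle((w*1000).astype(np.float32)))
    red=(reg&((H<6)|(H>174))&(S>150)&(Z>.036)&(Z<.048)); 
    p=P[red][:,:2]; print('clicker top',red.sum(),cv2.minAreaRect(p.astype(np.float32)), np.median(P[red][:,2]))
    tin=big(reg&(S<60)&(Z>.040)&(Z<.052)&(Y>-.03)&(X<.66)); k=cont(tin); w=plane(c,k,.045,s)[:,:2]
    print('tin',cv2.minEnclosingCircle((w*1000).astype(np.float32)),np.median(Z[tin>0]))
    y=reg&(H>22)&(H<35)&(S>150)&(X>.63); p=P[y]; print('yellow',y.sum(),cv2.minAreaRect(p[:,:2].astype(np.float32)),p[:,2].max(), p.mean(0))
    cv2.imwrite(f'pics/m_{n}.png',np.where((mat|cork|tin|red|y)[...,None]>0,c['img'],c['img']//4))
    if n=='side':
        org=ok&(X<.75)&(X>.35)&(Y>.2)&(Y<.6)
        V_=org&(Z>.035)&(H>8)&(H<25)&(S>80); print('vrest',V_.sum(),P[V_].mean(0),P[V_].min(0),P[V_].max(0))
    t=ok&(S>90)&((H<18)|(H>170))&(V<140)&(X>.35)&(X<.75)&(Y<-.12)&(Y>-.5)&(Z<.03)&(Z>-.01)
    t=big(t);k=cont(t); print('tray',cv2.minAreaRect(plane(c,k,.010,s)[:,:2].astype(np.float32)))
    cv2.imwrite(f'pics/t_{n}.png',np.where(t[...,None]>0,c['img'],c['img']//4))
E
python3 m.py
```

```text
side mat rect ((0.6187583804130554, -0.08313636481761932), (0.07705036550760269, 0.0789257362484932), 1.1733014583587646)
cork minEncl ((618.0179443359375, 21.863340377807617), 42.094539642333984)
clicker top 135 ((0.6171867251396179, -0.08205235749483109), (0.044000621885061264, 0.039252620190382004), 83.66497802734375) 0.03983187894765927
tin ((615.8460693359375, 21.959056854248047), 31.899999618530273) 0.04646978221272546
yellow 101 ((0.6661809682846069, -0.03202591836452484), (0.016200343146920204, 0.04734180122613907), 0.2370326668024063) 0.04451631508705178 [ 0.66498538 -0.03157757  0.040689  ]
vrest 437 [0.53185944 0.3327974  0.04658422] [0.50137498 0.25366761 0.03510215] [0.69120131 0.3732864  0.05831499]
tray ((0.5355455875396729, -0.28855714201927185), (0.13957270979881287, 0.20900021493434906), 76.31999969482422)
wrist mat rect ((0.6195924282073975, -0.08187420666217804), (0.07797402888536453, 0.07729966193437576), 0.8115931153297424)
cork minEncl ((618.193603515625, 21.696821212768555), 41.860740661621094)
clicker top 807 ((0.6306004524230957, -0.02671220153570175), (0.15953995287418365, 0.04522205889225006), 77.52485656738281) 0.03978096960246014
tin ((615.1057739257812, 19.186153411865234), 29.040973663330078) 0.046392788385219236
yellow 775 ((0.6587951183319092, -0.009336348623037338), (0.037831615656614304, 0.11203532665967941), 22.13776206970215) 0.3362097584076362 [ 0.66179664 -0.02183437  0.08185312]
tray ((0.5327106714248657, -0.31881725788116455), (0.2214364856481552, 0.07046808302402496), 0.04984353855252266)
```

```bash
cat > m2.py <<'E'
from m import *
print('-----')
c=load('wr0.png');P=cloud(c,s);hsv=cv2.cvtColor(c['img'],cv2.COLOR_BGR2HSV); H,S,V=[hsv[...,i].astype(int) for i in range(3)]
X,Y,Z=P[...,0],P[...,1],P[...,2]
red=big(((H<8)|(H>172))&(S>120)&(X>.57)&(X<.655)&(Y<-.04)&(Y>-.13)&(Z>.037)&(Z<.046))
k=cont(red); print('clicker',cv2.minAreaRect(plane(c,k,.039,s)[:,:2].astype(np.float32)), cv2.boundingRect(k))
yl=big((H>22)&(H<35)&(S>120)&(Y>-.08)&(Y<.02)&(Z<.06)&(X>.63)); p=P[yl>0]; print('yel',cv2.minAreaRect(plane(c,cont(yl),.035,s)[:,:2].astype(np.float32)))
c=load('si0.png');P=cloud(c);X,Y,Z=P[...,0],P[...,1],P[...,2]; hsv=cv2.cvtColor(c['img'],cv2.COLOR_BGR2HSV); H,S,V=[hsv[...,i].astype(int) for i in range(3)]
v=(Z>.040)&(Z<.075)&(X>.46)&(X<.6)&(Y>.2)&(Y<.6)&(c['z_map']>0)
n,l,st,ce=cv2.connectedComponentsWithStats(v.astype(np.uint8))
for i in range(1,n):
    if st[i,4]>8: q=P[l==i]; print('v',st[i],q.mean(0).round(4),q.min(0).round(4),q.max(0).round(4))
for nm,m in (('black',(V<60)&(Z>.015)&(Z<.04)&(X>.5)&(X<.7)&(Y>.2)&(Y<.5)),('white',(V>130)&(S<70)&(Z>.018)&(Z<.04)&(X>.35)&(X<.5)&(Y>.2)&(Y<.5))):
    m=big(m); print(nm,cv2.minAreaRect(plane(c,cont(m),.024)[:,:2].astype(np.float32)),np.median(Z[m>0]))
o=big((H>8)&(H<25)&(S>80)&(Z<.012)&(Z>-.005)&(X>.45)&(X<.6)&(Y>.2)&(Y<.5)); print('base',cv2.minAreaRect(plane(c,cont(o),.004)[:,:2].astype(np.float32)),np.median(Z[o>0]))
E
python3 m2.py | sed '1,/-----/d'; python3 - <<'E'
import cv2,numpy as np
a=[cv2.imread(f'pics/{f}.png') for f in('t_side','m_wrist')]
cv2.imwrite('pics/tt.png',np.hstack([cv2.resize(x,(400,250)) for x in a]))
E
```

```text
clicker ((0.6180339455604553, -0.08307187259197235), (0.04150136187672615, 0.04143698513507843), 85.5682144165039) (335, 231, 38, 33)
yel ((0.6665990352630615, -0.031804874539375305), (0.019622238352894783, 0.05206865817308426), 0.7157443761825562)
v [298 298  14  12  89] [0.5427 0.293  0.0491] [0.531  0.2872 0.04  ] [0.5531 0.297  0.0583]
v [314 299  14  11  84] [0.5155 0.2914 0.0489] [0.5053 0.2849 0.0401] [0.527  0.2957 0.0582]
v [294 340  15  11  99] [0.5384 0.3694 0.0487] [0.5271 0.363  0.0402] [0.548  0.3733 0.0577]
v [311 341  15  11 100] [0.5109 0.3679 0.0488] [0.5014 0.3622 0.0402] [0.5228 0.3731 0.0576]
black ((0.5962737202644348, 0.3324243724346161), (0.039142392575740814, 0.15413208305835724), 2.9566829204559326) 0.025553811802760618
white ((0.4559284746646881, 0.31870540976524353), (0.038034215569496155, 0.15469257533550262), 3.4560768604278564) 0.02568840330570127
base ((0.5277243852615356, 0.326862633228302), (0.10499796271324158, 0.11634872853755951), 3.589181423187256) 0.007773432757440357
```

View pics/tt.png

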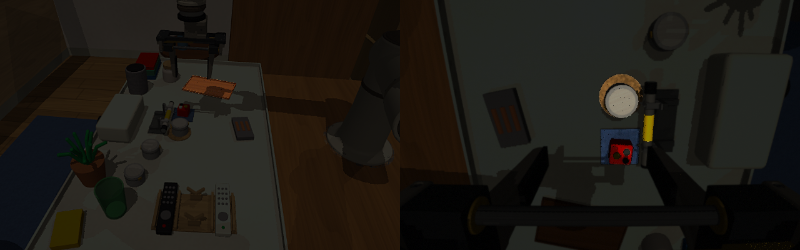

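```bash
python3 - <<'E'
from h import *
for f in('si0.png','sc0.png'):
    c=load(f); P=cloud(c); 
    for lab,(x0,x1,y0,y1) in dict(jarmug=(.5,.9,-.5,-.2),proj=(.7,.95,-.2,.1),trayarea=(.42,.65,-.45,-.16),org=(.4,.65,.2,.45)).items():
        m=(c['z_map']>0)&(P[...,0]>x0)&(P[...,0]<x1)&(P[...,1]>y0)&(P[...,1]<y1)&(P[...,2]>.03)&(P[...,2]<.18)
        q=P[m]; print(f,lab,len(q),q.min(0).round(3) if len(q) else '',q.max(0).round(3) if len(q) else '')
c=load('si0.png');P=cloud(c);print(P[115,270],P[125,218],P[105,270],P[100,238])
E
```

```text
si0.png jarmug 1969 [ 0.682 -0.492  0.03 ] [ 0.887 -0.2    0.117]
si0.png proj 4434 [ 0.767 -0.2    0.03 ] [0.888 0.1   0.117]
si0.png trayarea 0  
si0.png org 533 [0.501 0.285 0.03 ] [0.553 0.373 0.058]
sc0.png jarmug 7037 [ 0.689 -0.489  0.03 ] [ 0.897 -0.2    0.114]
sc0.png proj 3649 [ 0.774 -0.2    0.03 ] [0.894 0.099 0.112]
sc0.png trayarea 0  
sc0.png org 92 [0.504 0.285 0.03 ] [0.556 0.371 0.053]
[ 0.71507261 -0.3120951   0.0556408 ] [ 0.82000709 -0.18875836  0.08757469] [ 0.71472912 -0.31849183  0.08238998] [ 0.81854339 -0.37279869  0.06439009]
```

Call:
carry_out([
  [2, 4.1, 5],
  [2, 4.1, 8],
  [2, 4.1, 8],
  [2, 4.1, 8],
  [2, 4.1, 8],
  [2, 4.1, 8],
  [2, 4.1, 8],
  [2, 4.1, 8],
  [2, 4.1, 8],
  [2, 4.1, 8],
  [2, 4.1, 8],
  [2, 4.1, 8],
], gripper=[0, 0, 0, 0, 0, 0, 0, 0, 0, 0, 0, 0], yaw=[0.18, 0.36, 0.54, 0.72, 0.9, 1.08, 1.26, 1.44, 1.57, 1.57, 1.57, 1.57])

```text
time_s: 1.65
tcp_pos: [0.6154, 0.0201, 0.1507]
orientation: [-3.141, 0.002, 0.002]
ft_force: [0.3, 0.3, -0.0]
grip_width: 1.002
```

```bash
python3 - <<'E'
from h import *
s=r.sense(); c=snap('wrist','wr1.png'); print(deep(c,[[320,200]],s), s['q'])
P=cloud(c,s); m=((P[...,2]>.041)&(P[...,2]<.052)&(c['z_map']>0)&(P[...,0]<.648)&(P[...,0]>.57)&(P[...,1]>-.02)&(P[...,1]<.06)).astype(np.uint8)
k=max(cv2.findContours(m,0,1)[0],key=cv2.contourArea).reshape(-1,2)
print(cv2.minEnclosingCircle((plane(c,k,.045,s)[:,:2]*1000).astype(np.float32)))
E
```

```text
[[0.61645208 0.01643978 0.04456839]] [-1.63348226e-01  3.32508701e-01  1.55447241e+00  5.52004057e-05
  1.25617192e+00  1.40543937e+00]
((614.9915771484375, 18.60248565673828), 29.575254440307617)
```

View pics/wr1.png

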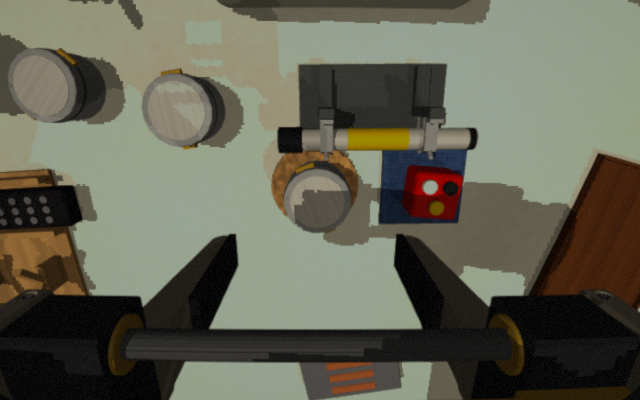

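The target tin is at (318,198), on the cork coaster. The look-alikes at (180,108) and (45,85) stand on the bare table further from the base. I'm descending on the coaster tin.

Call:
carry_out([
  [0, 0.1, 4],
  [0, 0.1, 8],
  [0, 0.1, 11],
  [0, 0.1, 11.7],
  [0, 0.1, 11.7],
  [0, 0.1, 11.7],
  [0, 0.1, 11.7],
  [0, 0.1, 11.7],
  [0, 0.1, 11.7],
  [0, 0.1, 11.7],
  [0, 0.1, 11.7],
  [0, 0.1, 11.7],
], gripper=[0, 0, 0, 0, 0, 0.8, 0.8, 0.8, 0.8, 0.8, 0.8, 0.8], yaw=[0, 0, 0, 0, 0, 0, 0, 0, 0, 0, 0, 0])

```text
time_s: 3.2
tcp_pos: [0.6155, 0.0191, 0.0342]
orientation: [-3.141, 0.001, 0.002]
ft_force: [-1.6, -0.2, 4.4]
grip_width: 0.625
```

Call:
carry_out([
  [0, 0, -2],
  [0, 0, -5],
  [0, 0, -9],
  [0, 0, -14],
  [-2, 4, -18],
  [-5, 8, -20],
  [-8, 12, -20],
  [-11, 16, -20],
  [-12, 17, -20],
  [-12, 17, -20],
  [-12, 17, -20],
], gripper=[0.8, 0.8, 0.8, 0.8, 0.8, 0.8, 0.8, 0.8, 0.8, 0.8, 0.8], yaw=[0, 0, 0, 0, 0, 0, 0, 0, 0, 0, 0])

```text
time_s: 4.58
tcp_pos: [0.4966, -0.1502, 0.2345]
orientation: [-3.141, 0.0, 0.003]
ft_force: [0.0, 0.0, -1.9]
grip_width: 0.624
```

```bash
python3 - <<'E'
from h import *
s=r.sense(); c=snap('wrist','wr2.png'); pickle.dump(s,open('s2.pkl','wb')); print(s['tcp_pos'],s['grip_width'],s['ft_force'])
E
```

```text
[ 0.49664772 -0.15016435  0.23446743] 0.6237116907582797 [ 0.0105041   0.02105631 -1.94551901]
```

View pics/wr2.png

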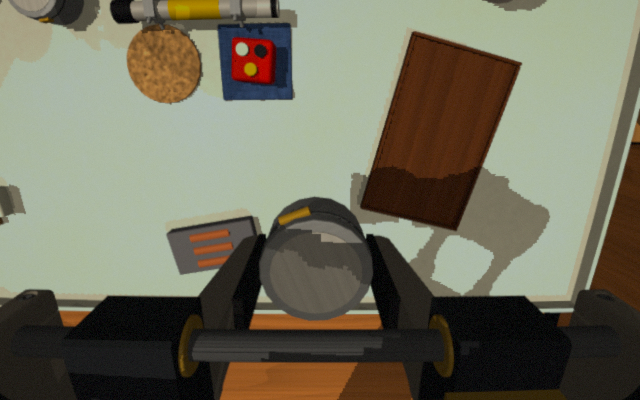

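```bash
cat > m3.py <<'E'
from h import *
s=pickle.load(open('s2.pkl','rb')); c=load('wr2.png')
def big(m):
    n,l,st,_=cv2.connectedComponentsWithStats(m.astype(np.uint8)); k=1+np.argmax(st[1:,4]); return (l==k).astype(np.uint8)
def cont(m): return max(cv2.findContours(m,0,1)[0],key=cv2.contourArea).reshape(-1,2)
W=plane(c,[[413,32],[520,64],[457,229],[361,205]],.010,s)[:,:2]; print(W.round(4).tolist(),W.mean(0),[np.linalg.norm(W[i]-W[i-1]).round(4) for i in range(4)])
e=(W[0]-W[3])+(W[1]-W[2]); print('tray yaw',np.arctan2(e[1],e[0]))
hsv=cv2.cvtColor(c['img'],cv2.COLOR_BGR2HSV); H,S,V=[hsv[...,i].astype(int) for i in range(3)]
v,u=np.mgrid[:400,:640]; roi=(u<310)&(v<115)&(u>80)
k=cont(big(roi&(H>8)&(H<25)&(S>80))); print('cork',cv2.minEnclosingCircle((plane(c,k,.005,s)[:,:2]*1000).astype(np.float32)))
k=cont(big(roi&(H>95)&(H<130)&(S>80))); print('mat',cv2.minAreaRect((plane(c,k,.005,s)[:,:2]*1000).astype(np.float32)))
P=cloud(c,s)
k=cont(big(roi&((H<8)|(H>172))&(S>120)&(P[...,2]>.036)&(P[...,2]<.046))); print('click',cv2.minAreaRect((plane(c,k,.039,s)[:,:2]*1000).astype(np.float32)))
E
python3 m3.py
```

```text
[[0.6501, -0.2539], [0.62, -0.3766], [0.4227, -0.3306], [0.4545, -0.2063]] [ 0.53684253 -0.29185417] [np.float64(0.2013), np.float64(0.1263), np.float64(0.2026), np.float64(0.1283)]
tray yaw -0.23385399222536782
cork ((617.9161376953125, 20.905275344848633), 42.25594711303711)
mat ((619.424072265625, -82.75553131103516), (78.06751251220703, 78.16448211669922), 0.9132152795791626)
click ((617.6442260742188, -85.58255004882812), (41.240867614746094, 41.52568054199219), 86.35404968261719)
```

Call:
carry_out([
  [0, 4, 3],
  [-1, 8, 6],
  [-1, 12, 10],
  [-1, 12.9, 14],
  [-1, 12.9, 17],
  [-1, 12.9, 19],
  [-1, 12.9, 20],
  [-1, 12.9, 20],
  [-1, 12.9, 20],
], gripper=[0.8, 0.8, 0.8, 0.8, 0.8, 0.8, 0.8, 0.8, 0.8], yaw=[0, 0, 0, 0, 0, 0, 0, 0, 0])

```text
time_s: 5.75
tcp_pos: [0.4878, -0.2791, 0.0349]
orientation: [3.141, -0.0, 0.004]
ft_force: [0.2, 0.1, -1.3]
grip_width: 0.622
```

Call:
carry_out([
  [0, 0, 0.1],
  [0, 0, 0.1],
  [0, 0, 0.1],
  [0, 0, 0.1],
  [0, 0, 0.1],
  [0, 0, 0.1],
  [0, 0, -2],
  [0, 0, -5],
  [0, 0, -9],
  [0, 0, -12],
], gripper=[0.8, 0.8, 0.22, 0.22, 0.22, 0.22, 0.22, 0.22, 0.22, 0.22], yaw=[0, 0, 0, 0, 0, 0, 0, 0, 0, 0])

```text
time_s: 7.0
tcp_pos: [0.4881, -0.2794, 0.1568]
orientation: [3.14, -0.002, 0.004]
ft_force: [-0.2, -0.6, 0.0]
grip_width: 0.78
```

Call:
carry_out([
  [3, -4, 0],
  [6, -8, 0],
  [9, -12, 0],
  [11, -16, 0],
  [13, -19.5, 0],
  [13, -19.5, 0],
  [13, -19.5, 0],
  [13, -19.5, 0],
], gripper=[0.22, 0.22, 0.1, 0, 0, 0, 0, 0], yaw=[0.07, 0.07, 0.07, 0.07, 0.07, 0.07, 0.07, 0.07])

```text
time_s: 8.0
tcp_pos: [0.6168, -0.085, 0.1566]
orientation: [3.14, -0.001, -0.067]
ft_force: [-0.3, -0.2, 0.5]
grip_width: 1.001
```

```bash
cat > m4.py <<'E'
from h import *
s=r.sense(); c=snap('wrist','wr3.png'); print(s['tcp_pos'],s['orientation'])
P=cloud(c,s); m=((P[...,2]>.035)&(P[...,2]<.0415)&(c['z_map']>0)&(P[...,0]<.650)&(P[...,0]>.57)&(P[...,1]>-.12)&(P[...,1]<-.04)).astype(np.uint8)
q=P[m>0]; print(cv2.minAreaRect((q[:,:2]*1000).astype(np.float32)))
m=cv2.morphologyEx(m,cv2.MORPH_CLOSE,np.ones((9,9)))
k=max(cv2.findContours(m,0,1)[0],key=cv2.contourArea).reshape(-1,2)
print(cv2.minAreaRect((plane(c,k,.039,s)[:,:2]*1000).astype(np.float32)))
E
python3 m4.py
```

```text
[ 0.61681212 -0.08499243  0.1566306 ] [ 3.14002448e+00 -1.39687020e-03 -6.74398968e-02]
((618.6217651367188, -84.35775756835938), (41.998939514160156, 41.02988815307617), 85.5697250366211)
((619.2738037109375, -84.42394256591797), (41.4739990234375, 41.239559173583984), 86.16661834716797)
```

View pics/wr3.png

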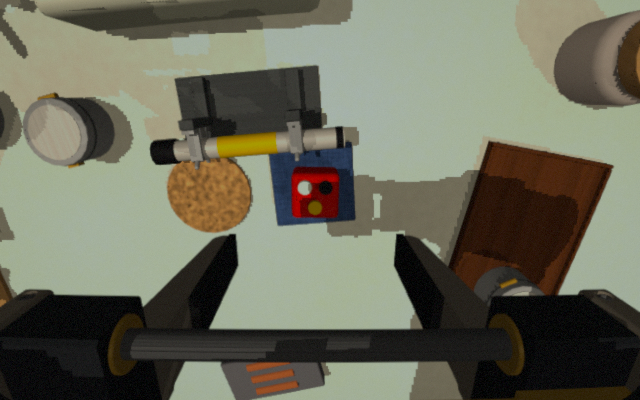

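Call:
carry_out([
  [0.2, 0, 4],
  [0.2, 0, 8],
  [0.2, 0, 11],
  [0.2, 0, 12.6],
  [0.2, 0, 12.6],
  [0.2, 0, 12.6],
  [0.2, 0, 12.6],
  [0.2, 0, 12.6],
  [0.2, 0, 12.6],
  [0.2, 0, 12.6],
  [0.2, 0, 12.6],
  [0.2, 0, 12.6],
], gripper=[0, 0, 0, 0, 0, 0.9, 0.9, 0.9, 0.9, 0.9, 0.9, 0.9], yaw=[0, 0, 0, 0, 0, 0, 0, 0, 0, 0, 0, 0])

```text
time_s: 9.55
tcp_pos: [0.6191, -0.0853, 0.0307]
orientation: [3.14, -0.002, -0.067]
ft_force: [-0.2, 0.3, 0.8]
grip_width: 0.459
```

Call:
carry_out([
  [0, 0, -2],
  [0, 0, -5],
  [0, 0, -8],
  [0, 3, -10],
  [0, 7, -10],
  [-1, 12, -10],
  [-1.6, 16, -10],
  [-1.6, 20, -10],
  [-1.6, 22, -10],
  [-1.6, 22, -10],
  [-1.6, 22, -10],
], gripper=[0.9, 0.9, 0.9, 0.9, 0.9, 0.9, 0.9, 0.9, 0.9, 0.9, 0.9], yaw=[0, 0, 0, 0, 0, 0, 0, 0, 0, 0, 0])

```text
time_s: 10.92
tcp_pos: [0.5884, -0.3021, 0.1311]
orientation: [3.141, -0.001, -0.066]
ft_force: [0.4, -0.5, -0.6]
grip_width: 0.457
```

Call:
carry_out([
  [0, 0, 4],
  [0, 0, 8],
  [0, 0, 9.6],
  [0, 0, 10.1],
  [0, 0, 10.1],
  [0, 0, 10.1],
  [0, 0, 10.1],
  [0, 0, 10.1],
  [0, 0, 10.1],
  [0, 0, 10.1],
  [0, 0, 8],
  [0, 0, 4],
], gripper=[0.9, 0.9, 0.9, 0.9, 0.9, 0.9, 0.35, 0.35, 0.35, 0.35, 0.35, 0.35], yaw=[0, 0, 0, 0, 0, 0, 0, 0, 0, 0, 0, 0])

```text
time_s: 12.42
tcp_pos: [0.5875, -0.3014, 0.0912]
orientation: [-3.141, 0.001, -0.066]
ft_force: [-0.4, -0.5, 0.2]
grip_width: 0.649
```

Call:
carry_out([
  [0, 0, -5],
  [0, -5, -10],
  [2, -10, -12],
  [5, -15, -12],
  [5, -20, -12],
  [5, -25, -12],
  [5, -27, -12],
  [5, -27, -12],
  [5, -27, -12],
  [5, -27, -12],
  [5, -27, -12],
  [5, -27, -12],
], gripper=[0.2, 0.2, 0.2, 0.2, 0.2, 0.2, 0.2, 0.2, 0.2, 0.2, 0.2, 0.2], yaw=[0, 0, -0.18, -0.36, -0.54, -0.72, -0.9, -1.08, -1.26, -1.44, -1.62, -1.64])

```text
time_s: 13.92
tcp_pos: [0.6557, -0.0355, 0.213]
orientation: [3.141, -0.001, 1.573]
ft_force: [-0.7, -0.6, -0.6]
grip_width: 0.799
```

```bash
python3 - <<'E'
from h import *
s=r.sense(); c=snap('wrist','wr4.png'); print(s['tcp_pos'],s['orientation']);pickle.dump(s,open('s4.pkl','wb')); snap('side','si4.png')
P=cloud(c,s); hsv=cv2.cvtColor(c['img'],cv2.COLOR_BGR2HSV)
y=((hsv[...,0]>22)&(hsv[...,0]<35)&(hsv[...,1]>120)&(P[...,2]<.06)&(P[...,0]>.63)&(P[...,0]<.7)&(P[...,1]<.02)&(P[...,1]>-.08)).astype(np.uint8)
k=max(cv2.findContours(y,0,1)[0],key=cv2.contourArea).reshape(-1,2)
print('yel',cv2.minAreaRect((plane(c,k,.034,s)[:,:2]*1000).astype(np.float32)),cv2.boundingRect(k),P[y>0][:,2].max())
E
```

```text
[ 0.65573841 -0.03548067  0.21300994] [ 3.14105108e+00 -7.57425555e-04  1.57277815e+00]
yel ((667.1119995117188, -31.1801700592041), (18.716938018798828, 52.23394012451172), 0.28282812237739563) (318, 153, 19, 49) 0.04400592202633746
```

View pics/wr4.png

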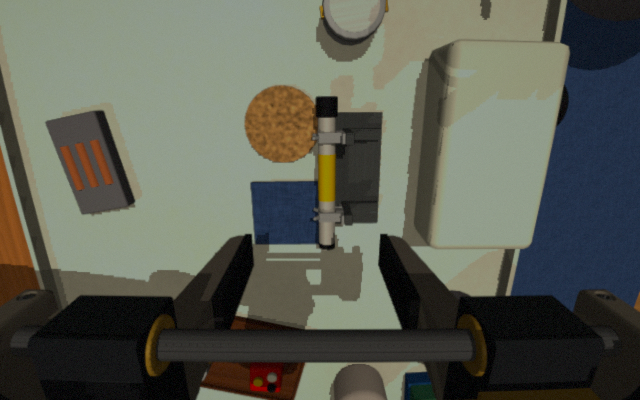

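View pics/si4.png

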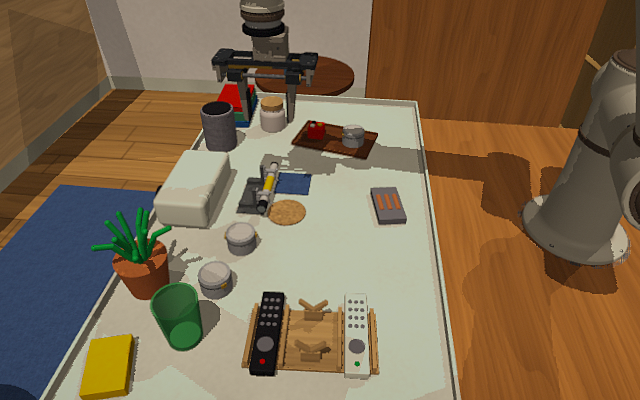

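```bash
python3 - <<'E'
from h import *
s=pickle.load(open('s4.pkl','rb'))
for f,ss in(('wr4.png',s),('si4.png',None),('sc0.png',None)):
    c=load(f);P=cloud(c,ss); 
    for y0,y1 in((-.09,-.05),(-.05,-.01),(-.01,.03)):
      m=(c['z_map']>0)&(P[...,0]>.71)&(P[...,0]<.95)&(P[...,1]>y0)&(P[...,1]<y1)&(P[...,2]>.02)&(P[...,2]<.2)
      q=P[m]
      if len(q): print(f,y0,'ztop',np.percentile(q[:,2],98).round(3),[ (h,q[q[:,2]>h][:,0].min().round(3)) for h in (.02,.06,.08,.09) if (q[:,2]>h).any()])
E
```

```text
wr4.png -0.09 ztop 0.074 [(0.02, np.float64(0.769)), (0.06, np.float64(0.769))]
wr4.png -0.05 ztop 0.074 [(0.02, np.float64(0.769)), (0.06, np.float64(0.769))]
wr4.png -0.01 ztop 0.074 [(0.02, np.float64(0.768)), (0.06, np.float64(0.768))]
si4.png -0.09 ztop 0.076 [(0.02, np.float64(0.767)), (0.06, np.float64(0.768))]
si4.png -0.05 ztop 0.075 [(0.02, np.float64(0.767)), (0.06, np.float64(0.767))]
si4.png -0.01 ztop 0.075 [(0.02, np.float64(0.767)), (0.06, np.float64(0.767))]
sc0.png -0.09 ztop 0.073 [(0.02, np.float64(0.774)), (0.06, np.float64(0.774))]
sc0.png -0.05 ztop 0.073 [(0.02, np.float64(0.774)), (0.06, np.float64(0.774))]
sc0.png -0.01 ztop 0.073 [(0.02, np.float64(0.774)), (0.06, np.float64(0.774))]
```

Call:
carry_out([
  [0.4, 1.1, 4],
  [0.4, 1.1, 8],
  [0.4, 1.1, 12],
  [0.4, 1.1, 15],
  [0.4, 1.1, 17],
  [0.4, 1.1, 17.7],
  [0.4, 1.1, 17.7],
  [0.4, 1.1, 17.7],
], gripper=[0.45, 0.45, 0.45, 0.45, 0.45, 0.45, 0.45, 0.45], yaw=[0, 0, 0, 0, 0, 0, 0, 0])

```text
time_s: 15.02
tcp_pos: [0.6678, -0.0316, 0.0371]
orientation: [3.139, -0.0, 1.571]
ft_force: [0.3, 0.4, 1.1]
grip_width: 0.55
```

Call:
carry_out([
  [0, 0, 0],
  [0, 0, 0],
  [0, 0, 0],
  [0, 0, 0],
  [0, 0, 0],
  [0, 0, 0],
  [0, 0, 0],
], gripper=[0.7, 0.95, 0.95, 0.95, 0.95, 0.95, 0.95], yaw=[0, 0, 0, 0, 0, 0, 0])

```text
time_s: 15.9
tcp_pos: [0.6678, -0.0316, 0.0372]
orientation: [3.139, -0.0, 1.571]
ft_force: [-0.6, -0.1, 2.1]
grip_width: 0.186
```

Call:
carry_out([
  [0, -0.4, 0],
  [0, -0.8, 0],
  [0, -1.2, 0],
  [0, -1.6, 0],
  [0, -2.2, 0],
  [0, -3, 0],
  [0, -4, 0],
  [0, -5, 0],
  [0, -5.6, 0],
  [0, -5.6, 0],
  [0, -5.6, 0],
], gripper=[0.95, 0.95, 0.95, 0.95, 0.95, 0.95, 0.95, 0.95, 0.95, 0.95, 0.95], yaw=[0, 0, 0, 0, 0, 0, 0, 0, 0, 0, 0])

```text
time_s: 17.27
tcp_pos: [0.6121, -0.0316, 0.0372]
orientation: [3.139, -0.0, 1.571]
ft_force: [-0.3, -0.1, -1.2]
grip_width: 0.18
```

Call:
carry_out([
  [0, 0, -2],
  [0, 0, -5],
  [0, 0, -9],
  [0, 0, -13],
  [0, 0, -16],
  [0, 0, -16],
  [0, 0, -16],
], gripper=[0.95, 0.95, 0.95, 0.95, 0.95, 0.95, 0.95], yaw=[0, 0, 0, 0, 0, 0, 0])

```text
time_s: 18.15
tcp_pos: [0.6111, -0.0315, 0.1963]
orientation: [3.14, -0.001, 1.571]
ft_force: [-1.1, -0.7, -0.9]
grip_width: 0.187
```

```bash
python3 - <<'E'
from h import *
s=r.sense(); print(s['tcp_pos'],s['orientation'],s['ft_force'],s['grip_width'])
a=snap('side','si5.png')['img']; b=snap('wrist','wr5.png')['img']
cv2.imwrite('pics/ab5.png',np.hstack([cv2.resize(a[:300,120:520],(400,300)),cv2.resize(b,(400,300))]))
E
```

```text
[ 0.61105631 -0.03152882  0.19632081] [ 3.13985285e+00 -5.08461403e-04  1.57074063e+00] [-1.05802636 -0.67604814 -0.92047394] 0.18650421434569836
```

View pics/ab5.png

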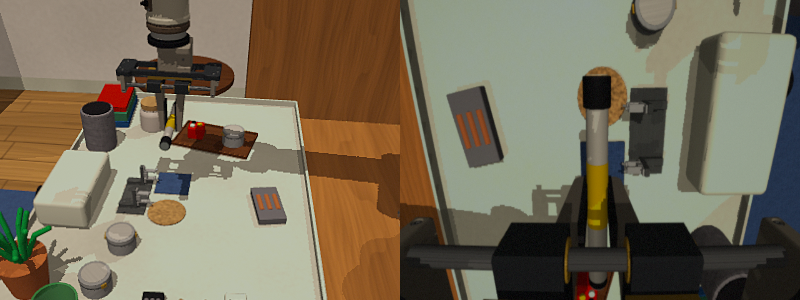

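Call:
carry_out([
  [4, -2, -2],
  [8, -4, -3],
  [12, -6, -3],
  [16, -8, -3],
  [18, -8.4, -3],
  [18, -8.4, -3],
  [18, -8.4, -3],
  [18, -8.4, -3],
], gripper=[0.95, 0.95, 0.95, 0.95, 0.95, 0.95, 0.95, 0.95], yaw=[0, 0, 0, 0, 0, 0, 0, 0])

```text
time_s: 19.25
tcp_pos: [0.5268, 0.1476, 0.2251]
orientation: [-3.141, -0.001, 1.569]
ft_force: [0.2, -0.6, -0.9]
grip_width: 0.187
```

```bash
python3 - <<'E'
from h import *
s=r.sense(); c=snap('wrist','wr6.png'); pickle.dump(s,open('s6.pkl','wb')); print(s['tcp_pos'],s['orientation'])
P=cloud(c,s); v=((P[...,2]>.04)&(P[...,2]<.07)&(abs(P[...,0]-.527)<.05)&(P[...,1]>.25)&(P[...,1]<.42)&(c['z_map']>0)).astype(np.uint8)
n,l,st,ce=cv2.connectedComponentsWithStats(v)
for i in range(1,n):
    if st[i,4]>15: q=P[l==i]; print(st[i],q.mean(0).round(4),q.min(0).round(4),q.max(0).round(4))
E
```

```text
[0.52678708 0.14757142 0.22505684] [-3.14076270e+00 -7.72253654e-04  1.56932456e+00]
[321  25  24  14 222] [0.5426 0.2924 0.0492] [0.5313 0.2884 0.0402] [0.5525 0.2968 0.0577]
[292  28  24  12 217] [0.514  0.2907 0.0491] [0.5042 0.2869 0.04  ] [0.5255 0.2951 0.0568]
```

View pics/wr6.png

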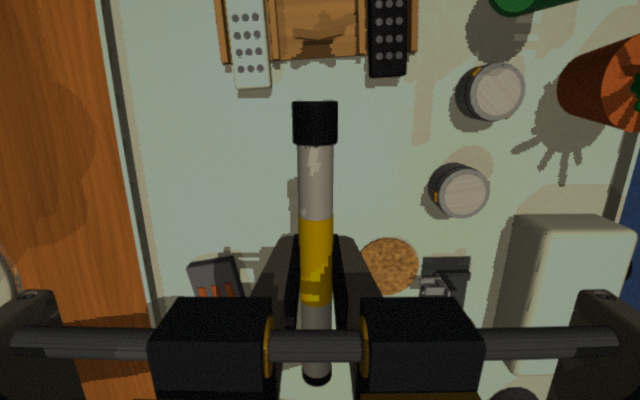

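Call:
carry_out([
  [5, 0, 0],
  [10, 0, 2],
  [14, 0, 6],
  [18.2, 0, 9],
  [18.2, 0, 12],
  [18.2, 0, 14],
  [18.2, 0, 15],
  [18.2, 0, 15],
  [18.2, 0, 15],
  [18.2, 0, 15],
  [18.2, 0, 15],
], gripper=[0.95, 0.95, 0.95, 0.95, 0.95, 0.95, 0.95, 0.95, 0.95, 0.95, 0.95], yaw=[-0.055, -0.055, -0.055, -0.055, -0.055, -0.055, -0.055, -0.055, -0.055, -0.055, -0.055])

```text
time_s: 20.68
tcp_pos: [0.5274, 0.3299, 0.0761]
orientation: [3.141, -0.001, 1.624]
ft_force: [-0.1, 1.0, -1.2]
grip_width: 0.182
```

```bash
python3 - <<'E'
from h import *
s=r.sense(); print(s['tcp_pos'],s['orientation'],s['ft_force'])
c=snap('side','si7.png'); cv2.imwrite('pics/si7c.png',cv2.resize(c['img'][200:400,180:440],None,fx=3,fy=3))
P=cloud(c); hsv=cv2.cvtColor(c['img'],cv2.COLOR_BGR2HSV)
y=(hsv[...,0]>20)&(hsv[...,0]<35)&(hsv[...,1]>150)&(abs(P[...,1]-.33)<.09)&(abs(P[...,0]-.527)<.04)&(P[...,2]>.05)
print(y.sum(),P[y].min(0),P[y].max(0),P[y].mean(0))
E
```

```text
[0.52740471 0.3298779  0.07607218] [ 3.14102014e+00 -1.27215926e-03  1.62424701e+00] [-0.10329126  0.95224909 -1.21571772]
340 [0.51663799 0.30525752 0.06341983] [0.56619229 0.36216868 0.18140443] [0.52816024 0.33164388 0.08518861]
```

View pics/si7c.png

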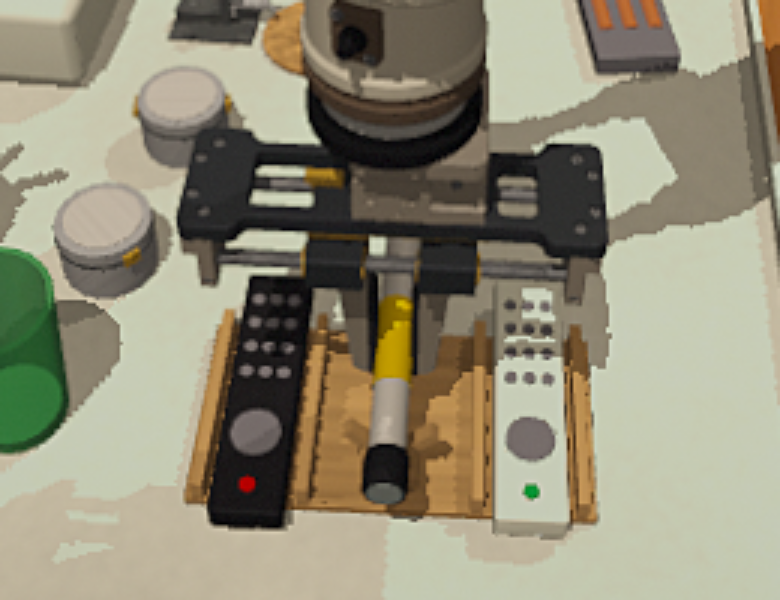

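The torch hangs over the middle V rests, with its head at crop (385,470), between the two remotes and aligned with them. I'm lowering it now.

Call:
carry_out([
  [0, -0.1, 0.8],
  [0, -0.1, 1.5],
  [0, -0.1, 2.1],
  [0, -0.1, 2.1],
  [0, -0.1, 2.1],
  [0, -0.1, 2.1],
], gripper=[0.95, 0.95, 0.95, 0.95, 0.95, 0.95], yaw=[0, 0, 0, 0, 0, 0])

```text
time_s: 21.48
tcp_pos: [0.5262, 0.3298, 0.0549]
orientation: [3.141, -0.001, 1.624]
ft_force: [-0.5, 0.3, 0.2]
grip_width: 0.188
```

Call:
carry_out([
  [0, 0, 0],
  [0, 0, 0],
  [0, 0, 0],
  [0, 0, 0],
  [0, 0, 0],
  [0, 0, 0],
  [0, 0, -1],
  [0, 0, -3],
  [0, 0, -7],
  [0, 0, -12],
  [0, 0, -16],
], gripper=[0.6, 0.6, 0.6, 0.6, 0.6, 0.6, 0.6, 0.6, 0.6, 0.6, 0.6], yaw=[0, 0, 0, 0, 0, 0, 0, 0, 0, 0, 0])

```text
time_s: 22.85
tcp_pos: [0.5269, 0.3299, 0.2192]
orientation: [3.138, -0.002, 1.624]
ft_force: [0.5, -0.2, -0.2]
grip_width: 0.398
```

Call:
carry_out([
  [-5, 0, 0],
  [-10, 0, 0],
  [-15, 0, 0],
  [-19, 0, 0],
  [-19, 0, 0],
  [-19, 0, 0],
  [-19, 0, 0],
  [-19, 0, 0],
], gripper=[0.3, 0.3, 0.3, 0.3, 0.3, 0.3, 0.3, 0.3], yaw=[0, 0, 0, 0, 0, 0, 0, 0])

```text
time_s: 23.85
tcp_pos: [0.5369, 0.1412, 0.2189]
orientation: [3.138, -0.003, 1.626]
ft_force: [-0.4, 0.3, 0.5]
grip_width: 0.7
```

```bash
python3 - <<'E'
from h import *
s=r.sense(); print(s['tcp_pos'],s['orientation'],s['q'])
c=snap('side','si8.png'); cv2.imwrite('pics/si8c.png',cv2.resize(c['img'][200:400,180:440],None,fx=3,fy=3))
P=cloud(c); hsv=cv2.cvtColor(c['img'],cv2.COLOR_BGR2HSV)
y=(hsv[...,0]>20)&(hsv[...,0]<35)&(hsv[...,1]>150)&(abs(P[...,1]-.33)<.09)&(abs(P[...,0]-.527)<.03)&(P[...,2]>.045)
print(y.sum(),P[y].min(0),P[y].max(0),P[y].mean(0))
t=(abs(P[...,1]-.33)<.12)&(abs(P[...,0]-.527)<.03)&(P[...,2]>.059)&(c['z_map']>0); q=P[t]; print('torch y range',np.percentile(q[:,1],[0,1,99,100]),cv2.minAreaRect((q[:,:2]*1000).astype(np.float32)))
E
```

```text
[0.5369333  0.14119147 0.21885599] [ 3.13758453e+00 -2.54639844e-03  1.62589145e+00] [ 0.03798761  0.11360042  1.67202541  0.00267842  1.3520036  -0.01767858]
319 [0.51650295 0.3046265  0.04905497] [0.53650863 0.35628472 0.06140271] [0.52632264 0.3311373  0.05733765]
torch y range [0.24845228 0.25137261 0.41253776 0.41331629] ((527.6982421875, 330.88690185546875), (14.643854141235352, 164.7767791748047), 3.8454184532165527)
```

View pics/si8c.png

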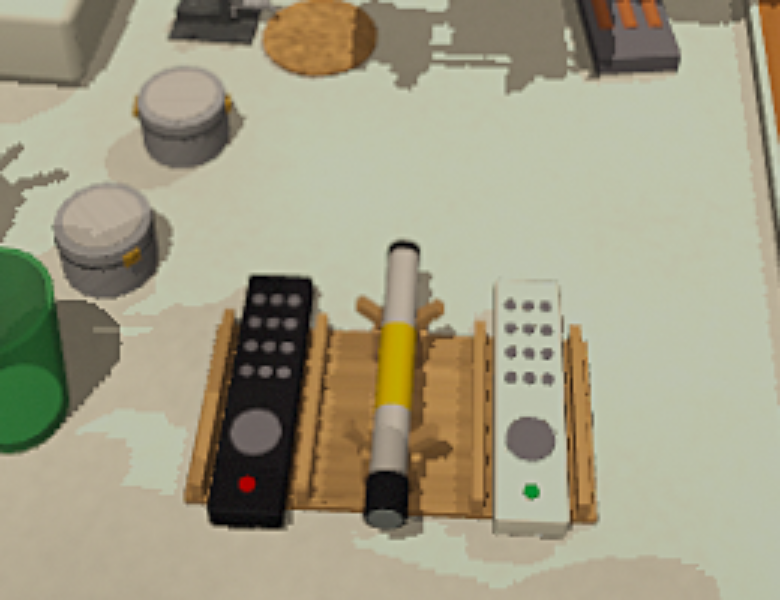

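The torch lies in both V rests, with its centre at about (0.527, 0.331) and a level axis, and the remotes are untouched. Next I return the tin.

Call:
carry_out([
  [-5, -1, 0],
  [-10, -2, 0],
  [-15, -3, 0],
  [-20, -4, 0],
  [-25, -5, 0],
  [-30, -6, 0],
  [-35, -6.6, 2],
  [-40, -7.2, 2],
  [-41.7, -7.2, 2],
  [-41.7, -7.2, 2],
  [-41.7, -7.2, 2],
  [-41.7, -7.2, 2],
], gripper=[0.15, 0.15, 0.15, 0.15, 0.15, 0.15, 0.15, 0.15, 0.15, 0.15, 0.15, 0.15], yaw=[0.18, 0.36, 0.54, 0.72, 0.9, 1.08, 1.26, 1.44, 1.62, 1.62, 1.62, 1.62])

```text
time_s: 25.4
tcp_pos: [0.4882, -0.2781, 0.1975]
orientation: [-3.139, -0.004, 0.009]
ft_force: [-0.1, 0.0, 0.9]
grip_width: 0.85
```

```bash
python3 - <<'E'
from h import *
s=r.sense(); c=snap('wrist','wr9.png'); print(s['tcp_pos'],s['orientation'])
P=cloud(c,s); m=((P[...,2]>.038)&(P[...,2]<.05)&(c['z_map']>0)&(abs(P[...,0]-.488)<.05)&(abs(P[...,1]+.28)<.05)).astype(np.uint8)
k=max(cv2.findContours(m,0,1)[0],key=cv2.contourArea).reshape(-1,2)
print(cv2.minEnclosingCircle((plane(c,k,.044,s)[:,:2]*1000).astype(np.float32)),np.median(P[m>0][:,2]))
hsv=cv2.cvtColor(c['img'],cv2.COLOR_BGR2HSV)
m=((P[...,2]>.033)&(P[...,2]<.0405)&(hsv[...,1]>120)&(c['z_map']>0)&(abs(P[...,0]-.588)<.05)&(abs(P[...,1]+.3)<.05)); print(cv2.minAreaRect((P[m][:,:2]*1000).astype(np.float32)))
E
```

```text
[ 0.48822135 -0.27806469  0.19751381] [-3.13874199 -0.00369925  0.00882552]
((488.85052490234375, -279.1361389160156), 31.401065826416016) 0.04511491189986461
((588.86669921875, -302.8338928222656), (42.19750213623047, 41.97015380859375), 85.63473510742188)
```

View pics/wr9.png

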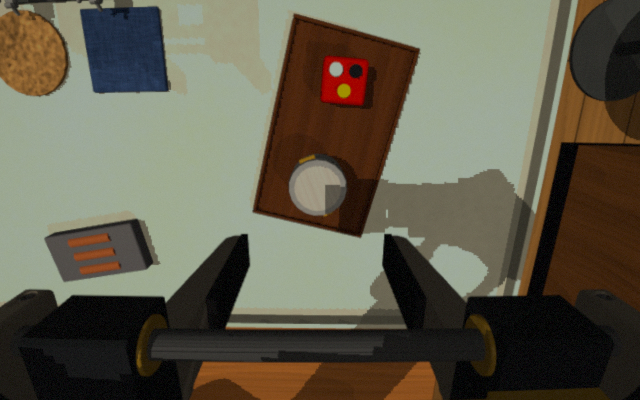

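Call:
carry_out([
  [0, 0.1, 5],
  [0, 0.1, 10],
  [0, 0.1, 14],
  [0, 0.1, 16.3],
  [0, 0.1, 16.3],
  [0, 0.1, 16.3],
  [0, 0.1, 16.3],
  [0, 0.1, 16.3],
  [0, 0.1, 16.3],
  [0, 0.1, 16.3],
  [0, 0.1, 16.3],
  [0, 0.1, 16.3],
], gripper=[0.15, 0.15, 0.15, 0.15, 0.15, 0.15, 0.8, 0.8, 0.8, 0.8, 0.8, 0.8], yaw=[0, 0, 0, 0, 0, 0, 0, 0, 0, 0, 0, 0])

```text
time_s: 26.95
tcp_pos: [0.4894, -0.2792, 0.0355]
orientation: [-3.14, -0.005, 0.008]
ft_force: [-1.4, 1.1, 5.4]
grip_width: 0.625
```

Call:
carry_out([
  [0, 0, -2],
  [0, 0, -5],
  [0, 0, -9],
  [0, 0, -12],
  [2, -5, -12],
  [4, -10, -12],
  [6, -15, -12],
  [8, -20, -12],
  [11, -25, -12],
  [13.1, -30, -12],
  [13.1, -30, -12],
  [13.1, -30, -12],
], gripper=[0.8, 0.8, 0.8, 0.8, 0.8, 0.8, 0.8, 0.8, 0.8, 0.8, 0.8, 0.8], yaw=[0, 0, 0, 0, 0, 0, 0, 0, 0, 0, 0, 0])

```text
time_s: 28.45
tcp_pos: [0.6167, 0.0213, 0.156]
orientation: [-3.14, -0.003, 0.009]
ft_force: [-0.2, -0.3, -0.6]
grip_width: 0.621
```

Call:
carry_out([
  [0, 0, 4],
  [0, 0, 8],
  [0, 0, 11],
  [0, 0, 11.5],
  [0, 0, 11.5],
  [0, 0, 11.5],
  [0, 0, 11.5],
], gripper=[0.8, 0.8, 0.8, 0.8, 0.8, 0.8, 0.8], yaw=[0, 0, 0, 0, 0, 0, 0])

```text
time_s: 29.32
tcp_pos: [0.618, 0.0213, 0.0424]
orientation: [-3.141, -0.006, 0.009]
ft_force: [0.3, -0.4, -1.4]
grip_width: 0.626
```

Call:
carry_out([
  [0, 0, 0.4],
  [0, 0, 0.6],
  [0, 0, 0.6],
  [0, 0, 0.6],
  [0, 0, 0.6],
  [0, 0, 0.6],
  [0, 0, 0.6],
  [0, 0, -2],
  [0, 0, -5],
  [0, 0, -9],
  [0, 0, -12],
  [0, 0, -12],
], gripper=[0.8, 0.8, 0.8, 0.17, 0.17, 0.17, 0.17, 0.17, 0.17, 0.17, 0.17, 0.17], yaw=[0, 0, 0, 0, 0, 0, 0, 0, 0, 0, 0, 0])

```text
time_s: 30.82
tcp_pos: [0.6193, 0.0209, 0.1655]
orientation: [3.142, -0.012, 0.009]
ft_force: [0.3, -0.2, -0.7]
grip_width: 0.829
```

Call:
carry_out([
  [0, 5, 0],
  [0, 10, 0],
  [-1, 15, 0],
  [-2, 20, 0],
  [-3, 25, 0],
  [-3.3, 30, 0],
  [-3.3, 32.4, 0],
  [-3.3, 32.4, 0],
  [-3.3, 32.4, 0],
  [-3.3, 32.4, 0],
  [-3.3, 32.4, 0],
], gripper=[0.17, 0.17, 0.17, 0.17, 0.17, 0.17, 0.17, 0.17, 0.17, 0.17, 0.17], yaw=[0.08, 0.08, 0.08, 0.08, 0.08, 0.08, 0.08, 0.08, 0.08, 0.08, 0.08])

```text
time_s: 32.2
tcp_pos: [0.5895, -0.3023, 0.1652]
orientation: [-3.141, -0.012, -0.07]
ft_force: [-1.0, 0.2, 0.8]
grip_width: 0.834
```

Call:
carry_out([
  [0, 0, 4],
  [0, 0, 8],
  [0, 0, 11],
  [0, 0, 13.5],
  [0, 0, 13.5],
  [0, 0, 13.5],
  [0, 0, 13.5],
  [0, 0, 13.5],
  [0, 0, 13.5],
  [0, 0, 13.5],
  [0, 0, 13.5],
  [0, 0, 13.5],
], gripper=[0.17, 0.17, 0.17, 0.17, 0.17, 0.17, 0.9, 0.9, 0.9, 0.9, 0.9, 0.9], yaw=[0, 0, 0, 0, 0, 0, 0, 0, 0, 0, 0, 0])

```text
time_s: 33.7
tcp_pos: [0.5912, -0.3024, 0.0305]
orientation: [-3.141, -0.012, -0.07]
ft_force: [-1.5, -0.1, 2.6]
grip_width: 0.455
```

Call:
carry_out([
  [0, 0, -2],
  [0, 0, -5],
  [0, 0, -8],
  [0, 0, -10],
  [0, -4, -10],
  [0.5, -8, -10],
  [1, -12, -10],
  [1.5, -16, -10],
  [1.5, -20, -10],
  [1.5, -22.1, -10],
  [1.5, -22.1, -10],
  [1.5, -22.1, -10],
], gripper=[0.9, 0.9, 0.9, 0.9, 0.9, 0.9, 0.9, 0.9, 0.9, 0.9, 0.9, 0.9], yaw=[0, 0, 0, 0, 0, 0, 0, 0, 0, 0, 0, 0])

```text
time_s: 35.2
tcp_pos: [0.6204, -0.0843, 0.131]
orientation: [-3.142, -0.012, -0.071]
ft_force: [0.7, 0.1, -0.0]
grip_width: 0.454
```

Call:
carry_out([
  [0, 0, 3],
  [0, 0, 7],
  [0, 0, 9],
  [0, 0, 9.5],
  [0, 0, 9.5],
  [0, 0, 9.5],
  [0, 0, 9.5],
], gripper=[0.9, 0.9, 0.9, 0.9, 0.9, 0.9, 0.9], yaw=[0, 0, 0, 0, 0, 0, 0])

```text
time_s: 36.08
tcp_pos: [0.6224, -0.0846, 0.0373]
orientation: [3.141, -0.014, -0.071]
ft_force: [1.3, -0.2, -0.7]
grip_width: 0.454
```

Call:
carry_out([
  [-0.1, -0.2, 0.4],
  [-0.1, -0.2, 0.55],
  [-0.1, -0.2, 0.55],
  [-0.1, -0.2, 0.55],
  [-0.1, -0.2, 0.55],
  [-0.1, -0.2, 0.55],
  [-0.1, -0.2, 0.55],
  [-0.1, -0.2, -2],
  [-0.1, -0.2, -5],
  [-0.1, -0.2, -9],
  [-0.1, -0.2, -12],
  [-0.1, -0.2, -12],
], gripper=[0.9, 0.9, 0.9, 0.3, 0.3, 0.3, 0.3, 0.3, 0.3, 0.3, 0.3, 0.3], yaw=[0, 0, 0, 0, 0, 0, 0, 0, 0, 0, 0, 0])

```text
time_s: 37.58
tcp_pos: [0.6217, -0.0829, 0.1603]
orientation: [3.14, -0.02, -0.07]
ft_force: [0.0, 0.1, -0.4]
grip_width: 0.699
```

Call:
carry_out([
  [-4, 3, -4],
  [-8, 6, -8],
  [-12, 8, -8],
  [-12, 8, -8],
  [-12, 8, -8],
  [-12, 8, -8],
  [-12, 8, -8],
  [-12, 8, -8],
], gripper=[0.1, 0.1, 0.1, 0.1, 0.1, 0.1, 0.1, 0.1], yaw=[0, 0, 0, 0, 0, 0, 0, 0])

```text
time_s: 38.58
tcp_pos: [0.4952, -0.1537, 0.2378]
orientation: [3.14, -0.02, -0.07]
ft_force: [0.2, 0.5, 0.3]
grip_width: 0.899
```

```bash
cat > fin.py <<'E'
from h import *
s=r.sense(); print(s['tcp_pos'],s['ft_force'])
def big(m):
    n,l,st,_=cv2.connectedComponentsWithStats(m.astype(np.uint8)); k=1+np.argmax(st[1:,4]); return (l==k).astype(np.uint8)
def cont(m): return max(cv2.findContours(m,0,1)[0],key=cv2.contourArea).reshape(-1,2)
for n in('side','wrist'):
    s=r.sense();c=snap(n,f'fin_{n}.png');P=cloud(c,s);hsv=cv2.cvtColor(c['img'],cv2.COLOR_BGR2HSV);H,S=hsv[...,0],hsv[...,1]
    X,Y,Z=P[...,0],P[...,1],P[...,2];ok=c['z_map']>0
    m=big(ok&(S<70)&(Z>.04)&(Z<.053)&(abs(X-.618)<.045)&(abs(Y-.021)<.05)); print(n,'tin',cv2.minEnclosingCircle((plane(c,cont(m),.045,s)[:,:2]*1000).astype(np.float32)),np.median(Z[m>0]),'px',cv2.boundingRect(cont(m)))
    m=big(ok&(S>120)&((H<8)|(H>172))&(Z>.036)&(Z<.043)&(abs(X-.618)<.05)&(abs(Y+.083)<.05)); print('clk',cv2.minAreaRect((plane(c,cont(m),.039,s)[:,:2]*1000).astype(np.float32)),np.median(Z[m>0]))
    try:
        m=big(ok&(H>95)&(H<130)&(S>80)&(Z<.02)&(abs(X-.62)<.06)&(abs(Y+.083)<.06)); print('mat',cv2.minAreaRect((plane(c,cont(m),.005,s)[:,:2]*1000).astype(np.float32)))
        m=big(ok&(H>8)&(H<25)&(S>80)&(Z<.02)&(abs(X-.618)<.06)&(abs(Y-.021)<.06)); print('cork',cv2.minEnclosingCircle((plane(c,cont(m),.005,s)[:,:2]*1000).astype(np.float32)))
    except Exception as e: print(e)
E
python3 fin.py
```

```text
[ 0.49515265 -0.15372742  0.2378212 ] [0.20454433 0.49953268 0.27845337]
side tin ((617.1324462890625, 24.216148376464844), 32.47391128540039) 0.04650056752104181 px (273, 189, 27, 20)
clk ((618.5679321289062, -78.49463653564453), (46.2586669921875, 40.34528350830078), 89.42416381835938) 0.039679930749655645
mat ((619.0665283203125, -83.13005065917969), (77.66692352294922, 78.92573547363281), 1.1732763051986694)
cork ((618.0850219726562, 21.03178596496582), 43.099639892578125)
wrist tin ((615.9107666015625, 20.304386138916016), 29.855195999145508) 0.04632602547003056 px (111, 49, 57, 59)
clk ((618.5638427734375, -83.0998306274414), (42.120487213134766, 41.049461364746094), 85.92469024658203) 0.03967184340493543
mat ((619.1652221679688, -82.6452407836914), (78.33013153076172, 78.10186767578125), 0.6643691062927246)
cork ((618.0802612304688, 20.77939796447754), 42.06531524658203)
```

View pics/fin_side.png

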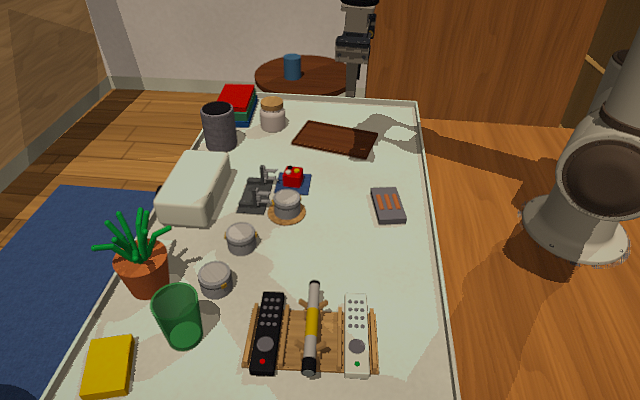

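View pics/fin_wrist.png

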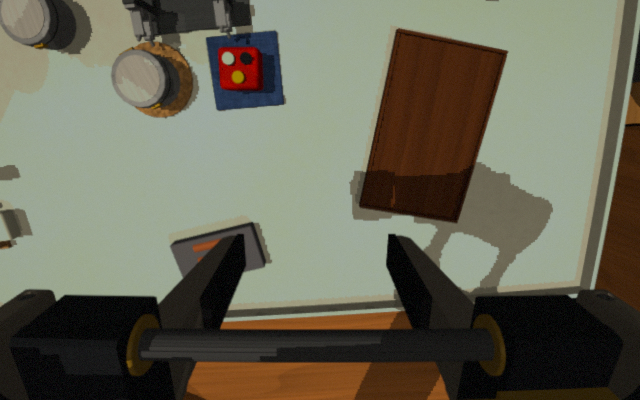

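The wrist view shows the tin on the coaster at (140,80) and the clicker on the mat at (240,68). The side view shows the torch lying in the middle slot at (312,325). By the wrist measurement both are within about 3 mm of centre, and the arm is clear, so I'm handing in.

```bash
python3 - <<'E'
from rig import r
print(r.close_job())
E
```

```text
the job is handed in; nothing more can be done
None
```

I parked the tin and the clicker in the side tray, then pulled the torch out of its clips and laid it in the organizer's middle slot. After that I put the tin back on the coaster and the clicker back on the mat. I handed the job in at about 39 s of the 134 s allowed; no verdict was reported.

What the last checks showed:

- **Tin:** 2–3 mm off the coaster centre by the wrist camera, and about 3 mm by the side camera. Its top was at 46 mm (45 mm expected), so it stands upright.
- **Clicker:** about 1 mm off the mat centre by the wrist camera. The side camera said about 4.5 mm, but its mask also took in the clicker's side face (46 mm measured for a 42 mm block), so I trusted the wrist. Both are inside the 14 mm limit.
- **Torch:** centred at about (0.527, 0.331), against about (0.527, 0.330) for the slot, and level in both V rests. Its top read about 60 mm against the nominal 57 mm; the side camera's heights read 1–3 mm high elsewhere too.
- **Organizer centre:** estimates of it along the slot ranged from 0.326 to 0.330, all well within the 15 mm limit.
- **Remotes:** they look unmoved in the pictures, but I did not measure them again at the end.
- **Arm:** the gripper was clear of everything at hand-in.

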